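# Hang the desk caddy on its twin-pin stand

### The job

At the guard's desk, pick up the caddy with the long ears by its carry handle and hang it on the two-post stand, so that both pins come up through the holes in its ears and both ears rest flat on the posts' heads. Leave the short-eared caddy and the radio where they are, and let go of the hung caddy.

Things in the scene. Friction and masses are not known exactly. Their poses are not given: they have to be found in the camera images.
- caddy_grip (a point): Middle of the long-eared dark grey steel caddy's handle bar (12 wide x, 72 long y, 12 high; 39 free below it), 140 mm above its underside. Axes z up, y along handle and ears. Pocket 50 (x) by 72 (y) by 95 high. Flat ears 56 wide, 6 thick, undersides 51 below this point, reach y = ±118 (236 overall), each with a round 34 mm hole at y = ±90. Fits either way round. 0.3 kg. Starts upright on the desk.
- rack: Light grey two-post stand, fixed. Origin on the desk midway between the posts; z up, y along the line of posts. Foot 90 by 250 by 8 mm. Posts at y = ±90, 24 mm square; flat heads 56 mm square, tops at z 130; on each an upright steel pin, 16 thick, tapering to 6, tip at z 158. The pocket hangs between the posts; hung, the handle's middle is 181 above the desk, over this origin.
- short_caddy_grip (a point): Middle of the handle of the other, short-eared caddy, 140 mm above its underside: the same pocket and handle, but only 132 mm long overall along y, with 14 mm holes at y = ±53 that do not fit the stand. A bystander: leave it standing.
- radio: A black handheld radio lying on the desk, body 115 by 58 by 34 mm with a 100 mm aerial along its own x. Origin at the centre of the body's underside. A bystander: leave it lying.

How it is judged:
By the outcome, as a careful person would: the job done as asked, in the order asked, and still so for the second after the job is handed in, with the robot touching nothing.
It also fails if it takes over 42 s, if anything falls off the work surface, if the arm or the gripper's body presses on something with over 40 N, if the wrist force passes 120 N, or if a joint passes its speed limit or range.

### The arm

A 7-joint arm with a two-finger parallel gripper is mounted at the origin on the work surface. World frame = base frame: x ahead of the robot, y to its left, z up, the work surface at z = 0. Lengths are in mm, angles in rad, forces in N, time in s.
With the tool pointing down it reaches from about 350 to 775 mm from the base axis. Payload 3.1 kg.
Tool frame: the origin (TCP) lies at the very end of the fingers, on their centre line; the grasp point (between the pads) lies 19 mm behind it; z points along the fingers, y is the direction in which the jaws open and shut (so a half turn about z gives the same grasp; the last joint's range is limited). The gripper opens to 85 mm and grips with 20 to 120 N. Pads are 22 mm wide; open, the fingers measure 114 mm over their backs; the gripper's body (76 mm by 85 mm) begins 54 mm behind the grasp point. The pads swing forward as they close: fully open they stand 13 mm farther back than shut.
Start: joints at [1.157, 0.311, 0.014, 1.512, -0.004, 1.319, -0.027], TCP at [199.844, -512.425, 231.304] pointing down, gripper open.
Joint ranges: [-2.7, 2.7], [-0.3, 1.91], [-1.27, 1.3], [0.12, 2.57], [-1.44, 4.58], [0.2, 2.03], [-3.05, 3.05]. Speed limits (rad/s): [2.79, 2.79, 3.14, 3.14, 3.14, 3.14, 3.14].

### API

Orientations are given as a rotation vector (axis times angle).
In Python, from workcell import * gives the robot as it stands.
- The arm moves only by the shell command python3 -m handwheel 'ROWS' [FORCE]. ROWS is text: rows parted by semicolons, each of 7 numbers parted by spaces: the shift along the tool's x, y, z scaled (see below), then the turn, a rotation vector about the tool's x, y, z scaled (see below), then the closure, from 0 (fully open) to 1 (shut). In form: dx dy dz rx ry rz gripper; .... A call has 1 to 8 rows; each row shifts and turns the commanded pose from where the row before left it, along the tool's axes as they then stand; what a row does not reach is not made up. The controller multiplies each number of a shift by 0.02 m and each number of a turn by 0.12 rad. A row lasts 1/8 s, in which the tool goes at most 62.5 mm and 10.7 degrees, less where a joint would pass 70% of its speed; a pose out of reach is approached as far as the arm can. A call with a number of a shift or a turn outside -1 to 1 is refused whole. A call with a gripper value outside its range is refused whole. The fingers move at their own pace and stop on an object; FORCE is the grip in N (left out, the last holds). Time passes only in rows, so rows that do not move let the fingers close. It gives the time, the measured TCP pose, the force and the opening at its end, in the units of the state.
- sense(): the state, without advancing time (a new reading comes with each control period).
- get_image(name): name is "scene" or "side" or "wrist"; returns a dict with "image" (400x640x3 uint8, blue, green, red), "z_map" (400x640 float32, mm along the optical axis (not along the pixel's ray), 0 where there is no reading), "fx", "fy", "cx", "cy" (pixels), "cam_to_world" (4x4, takes a point from camera to world coordinates); the wrist camera has in their place "tool_from_camera" (4x4, takes a point from camera to tool coordinates, whose origin is the TCP and whose axes are the flange's). Camera axes: x right, y down, z forward; pixel columns grow to the right and rows downward; lengths in mm; the calibration is good to about 2 mm. A picture is of the moment at which its call begins: read the wrist's pose just before it.
- hand_in(): hands the job in, once; it reports no verdict.
Trained networks look in the newest picture that a camera, given by its name, has taken for a name from the list of things; names that differ only in an ending like _2 or _b are one class to them, and where a whole thing is asked for, a point or a joint stands for the part that bears it (a point fixed in the world has none). Each returns a list of dicts, best first, with "conf" (0 to 1); they miss things now and then, are a little off and sometimes report something else, mostly with a low value. They report only what shows in the picture. A call takes as long as a camera call.
- cut_out(camera, name): "mask" (400x640 bool, what is visible of it) and "bbox" ([centre column, centre row, width, height] in pixels, round what is visible of it).
- place_of(camera, name): "centre" ([row, column] in pixels: a listed point, or the origin of a listed thing).
The state is a dict: "time": time; "joint_positions": joint angles; "qvel": joint speeds; "tau": joint torques, N m; "ee_pos": TCP position; "eef_rot": TCP orientation; "ft_force": force on the tool from outside, world axes, zero at the start; "torque": the same for the moment, N m; "opening": finger opening in mm.
Only numpy, scipy, OpenCV 4.12 (cv2) and the standard library are available. Lean on these libraries where they do the work, as an engineer would, in place of code of your own. Each camera call takes 0.05 s, during which the arm holds its last target. There are 200 camera calls.

## Working session

There is one attempt and no reset: what is moved stays moved. The work goes in short steps, Python scripts to look and compute and a shell command to move; the robot and the scene stay as the last step left them, time stands still between calls to the robot, and variables do not carry over. Pictures are saved under pics/ and viewed, about 8 in all and at most 12, crops included, and the job is handed in when it is done.

```bash
mkdir -p pics
cat > h.py <<'E'
from workcell import *
import numpy as np, cv2
from scipy.spatial.transform import Rotation as R
def cloud(im,T):
    z=im["z_map"]; v,u=np.mgrid[0:400,0:640]
    P=np.stack([(u-im["cx"])/im["fx"]*z,(v-im["cy"])/im["fy"]*z,z],-1)
    W=P@T[:3,:3].T+T[:3,3]; W[z==0]=np.nan
    return W
def tool():
    s=sense(); T=np.eye(4); T[:3,:3]=R.from_rotvec(s["eef_rot"]).as_matrix(); T[:3,3]=s["ee_pos"]; return T
def shot(n):
    T=tool(); im=get_image(n)
    M=np.array(im["cam_to_world"]) if n!="wrist" else T@np.array(im["tool_from_camera"])
    return im,cloud(im,M),M
E
python3 - <<'E'
from h import *
np.set_printoptions(precision=1,suppress=True)
print(tool(), sense()["opening"])
for n in ["scene","side"]:
    im,W,M=shot(n); cv2.imwrite(f"pics/{n}0.png",im["image"])
    print(n,M)
    for k in ["caddy_grip","rack","short_caddy_grip","radio"]:
        for d in place_of(n,k)[:2]:
            r,c=np.round(d["centre"]).astype(int); print(k,d["conf"],r,c,W[r,c] if 0<=r<400 and 0<=c<640 else None)
        for d in cut_out(n,k)[:1]:
            p=W[d["mask"]]; p=p[~np.isnan(p[:,0])]; print("  mask",d["conf"],d["bbox"],np.percentile(p,[2,50,98],axis=0).ravel())
E
```

```text
[[   0.9    0.4   -0.   199.6]
 [   0.4   -0.9    0.  -511.7]
 [  -0.    -0.    -1.   230.2]
 [   0.     0.     0.     1. ]] 85.50873940225848
scene [[   0.4    0.6   -0.7 1319.9]
 [   0.9   -0.3    0.3 -326.6]
 [  -0.    -0.8   -0.6  734.5]
 [   0.     0.     0.     1. ]]
caddy_grip 0.69 213 215 [ 523.7 -291.7  148.3]
  mask 0.55 [218.5, 230.8, 30.8, 62.3] [ 303.5 -323.9    0.   545.1 -290.1   94.8  628.7 -253.3  146.5]
rack 0.61 199 360 [468.1 178.7   6.5]
  mask 0.81 [363.0, 185.3, 83.4, 56.3] [420.   74.1   2.5 481.7 190.2  10.4 535.3 305.7 141.2]
short_caddy_grip 0.97 194 300 [540.4 -58.7 147.8]
  mask 0.9 [302.8, 214.8, 29.6, 54.7] [478.  -92.9   1.2 575.5 -67.7  87.  608.5 -32.5 146.6]
radio 0.55 265 384 [783.9  74.6  35.6]
  mask 0.68 [398.9, 258.6, 71.1, 29.3] [735.9  38.7   6.  771.2  98.1  33.2 794.4 217.5  37.8]
side [[  -0.9   -0.3    0.3  248.8]
 [  -0.4    0.7   -0.6  767.1]
 [  -0.    -0.7   -0.7 1077.8]
 [   0.     0.     0.     1. ]]
caddy_grip 0.62 152 405 [ 502.8 -291.7  142.7]
  mask 0.64 [402.6, 171.2, 76.6, 51.9] [ 400.2 -419.4   -1.7  506.  -277.    90.1  613.2 -249.8  144.5]
rack 0.75 252 260 [740.2 123.8  33.4]
rack 0.66 319 341 [473.6 197.    9.3]
  mask 0.65 [339.2, 309.8, 92.4, 117.1] [415.1  85.    3.3 471.  199.3   9.2 532.9 313.2 139.1]
short_caddy_grip 0.83 202 356 [551.6 -57.5 139.2]
radio 0.57 253 261 [735.5 126.4  34.9]
  mask 0.63 [254.4, 260.9, 51.0, 63.1] [727.2  47.8   7.  754.6 117.9  31.8 789.5 234.5  37.6]
```

View pics/side0.png

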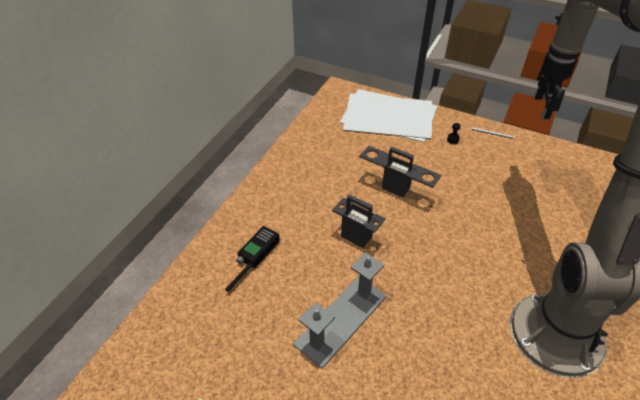

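Run:
```python
from h import *
np.set_printoptions(precision=1,suppress=True)
def f(name,p):
    c=p.mean(0); (cx,cy),(w,h),a=cv2.minAreaRect(p.astype(np.float32)); d=np.linalg.svd(p-c,full_matrices=False)[2][0]
    print(name,len(p),"mean",c,"rect",cx,cy,w,h,a,"dir",np.degrees(np.arctan2(d[1],d[0])))
for n in ["scene","side"]:
    im,W,M=shot(n); x,y,z=W[...,0],W[...,1],W[...,2]
    reg=lambda X,Y,Z:W[(x>X[0])&(x<X[1])&(y>Y[0])&(y<Y[1])&(z>Z[0])&(z<Z[1])][:,:2]
    f(n+" ears",reg((370,660),(-380,-180),(84,102)))
    f(n+" bar",reg((440,600),(-360,-230),(132,155)))
    f(n+" headA",reg((400,560),(50,170),(124,137))); f(n+" headB",reg((400,560),(220,350),(124,137)))
    f(n+" pinA",reg((400,560),(50,170),(142,170))); f(n+" pinB",reg((400,560),(220,350),(142,170)))
    f(n+" foot",reg((380,580),(30,350),(5,12)))
    f(n+" shortcaddy",reg((420,680),(-180,20),(80,155)))
```

```text
scene ears 849 mean [ 530.6 -289.7] rect 512.2591552734375 -288.0654602050781 56.03961944580078 239.97525024414062 83.29762268066406 dir -7.251001831771885
scene bar 97 mean [ 520.7 -288.7] rect 513.0057983398438 -287.9340515136719 11.645119667053223 73.56402587890625 83.419189453125 dir -6.631405915376625
scene headA 183 mean [457.9 101.9] rect 451.4395751953125 104.9895248413086 56.034114837646484 60.91606903076172 76.28633117675781 dir 22.708297255058216
scene headB 178 mean [502.  274.4] rect 497.5247802734375 277.8707580566406 55.710453033447266 60.42514419555664 73.7099838256836 dir 37.97269946338235
scene pinA 21 mean [455.1 103.1] rect 455.3970947265625 102.77700805664062 9.3255615234375 10.512029647827148 64.3102035522461 dir -111.52207110595432
scene pinB 22 mean [499. 277.] rect 499.58001708984375 276.0597839355469 13.049180030822754 11.917398452758789 48.470985412597656 dir -118.37199013995715
scene foot 1056 mean [479.6 186.3] rect 480.27484130859375 173.7067108154297 295.54132080078125 139.4489288330078 83.94393920898438 dir -105.53141175050916
scene shortcaddy 581 mean
[... 659 characters left out ...]
109375 57.570404052734375 58.22909927368164 76.29664611816406 dir -178.0377076601471
side pinA 37 mean [450.9 109.7] rect 451.1483154296875 109.37635803222656 11.507274627685547 12.93030071258545 89.7828369140625 dir -163.44240832097861
side pinB 40 mean [495.  284.3] rect 495.1856689453125 283.9056701660156 11.856666564941406 11.401352882385254 2.5050697326660156 dir -139.53143297039912
side foot 2423 mean [469.3 203.1] rect 480.9958801269531 200.73736572265625 264.59521484375 195.56861877441406 88.63592529296875 dir 76.5080570053902
side shortcaddy 968 mean [541.6 -57.2] rect 544.2296142578125 -59.439353942871094 59.829124450683594 133.4310760498047 82.16410827636719 dir 172.04611672758975
```

```bash
cat >> h.py <<'E'
def togo(p,yaw):
    "yaw = world angle (deg) of tool y, tool pointing down; units of rows"
    np.set_printoptions(precision=2,suppress=True)
    T=tool(); a=np.radians(yaw); y=np.array([np.cos(a),np.sin(a),0]); z=np.array([0,0,-1.]); G=np.stack([np.cross(y,z),y,z],1)
    Rt=T[:3,:3]; d=np.array(p)-T[:3,3]
    s=sense(); print("t",s["time"],"pos",T[:3,3],"yaw",np.degrees(np.arctan2(Rt[1,1],Rt[0,1])),"open",s["opening"],"F",s["ft_force"])
    print("turn units",R.from_matrix(Rt.T@G).as_rotvec()/.12,"| shift units now",Rt.T@d/20,"| after turning",G.T@d/20)
E
python3 -c "
from h import *
togo((512,-286,230),-96.7); print(sense()['joint_positions'])"
```

```text
t 1.0 pos [ 199.88 -512.43  231.31] yaw -68.69025046500165 open 85.7609365716302 F [-0.24 -0.14  0.35]
turn units [ 0.   -0.    4.07] | shift units now [18.65 -4.88  0.07] | after turning [ 14.18 -13.06   0.07]
[ 1.16  0.31  0.01  1.51 -0.    1.32 -0.03]
```

```bash
python3 -m handwheel '0 0 0 0 0 0.82 0;0 0 0 0 0 0.82 0;0 0 0 0 0 0.81 0;0 0 0 0 0 0.81 0;0 0 0 0 0 0.81 0;0.6 -0.5 0 0 0 0 0;1 -0.93 0 0 0 0 0;1 -0.93 0 0 0 0 0'
python3 -m handwheel '1 -0.93 0 0 0 0 0;1 -0.93 0 0 0 0 0;1 -0.93 0 0 0 0 0;1 -0.93 0 0 0 0 0;1 -0.93 0 0 0 0 0;1 -0.93 0 0 0 0 0;1 -0.93 0 0 0 0 0;1 -0.93 0 0 0 0 0'
python3 -m handwheel '1 -0.93 0 0 0 0 0;1 -0.93 0 0 0 0 0;1 -0.93 0 0 0 0 0;0.5 -0.4 0 0 0 0 0;0 0 0 0 0 0 0;0 0 0 0 0 0 0'
python3 - <<'E'
from h import *
togo((512,-286,121),-96.7)
im,W,M=shot("wrist"); cv2.imwrite("pics/w1.png",im["image"])
for d in place_of("wrist","caddy_grip"):
    r,c=np.round(d["centre"]).astype(int); print(d["conf"],r,c,W[r,c])
x,y,z=W[...,0],W[...,1],W[...,2]
for nm,lo,hi in [("ears",84,98),("bar",130,155)]:
    m=(z>lo)&(z<hi)&(abs(x-512)<150)&(abs(y+286)<100); m=cv2.morphologyEx(m.astype(np.uint8),cv2.MORPH_OPEN,np.ones((3,3)))>0
    p=W[m][:,:2]; print(nm,len(p), cv2.minAreaRect(p.astype(np.float32)) if len(p) else 0, np.median(W[m],0))
E
```

```text
time: 2.0
ee_pos: [258.8, -470.2, 231.3]
eef_rot: [-3.136, 0.179, -0.001]
ft_force: [0.5, 0.1, 0.1]
opening: 85.3
time: 3.0
ee_pos: [434.8, -340.4, 231.4]
eef_rot: [-3.136, 0.178, -0.001]
ft_force: [-0.5, -0.2, 0.7]
opening: 85.3
time: 3.75
ee_pos: [509.1, -288.4, 231.3]
eef_rot: [3.135, -0.185, -0.002]
ft_force: [-0.1, 0.9, 0.2]
opening: 85.2
t 3.75 pos [ 509.08 -288.39  231.28] yaw -96.76390306366007 open 85.24327587346178 F [-0.08  0.85  0.25]
turn units [ 0.01  0.01 -0.01] | shift units now [ 0.14 -0.14  5.51] | after turning [ 0.13 -0.14  5.51]
0.67 197 315 [ 515.12 -287.12  145.88]
ears 8267 ((511.25994873046875, -287.24267578125), (56.078941345214844, 237.05152893066406), 83.36071014404297) [ 552.1  -289.37   94.89]
bar 1155 ((512.46875, -287.187744140625), (11.526798248291016, 71.36033630371094), 83.23313903808594) [ 515.12 -287.56  145.79]
```

View pics/w1.png

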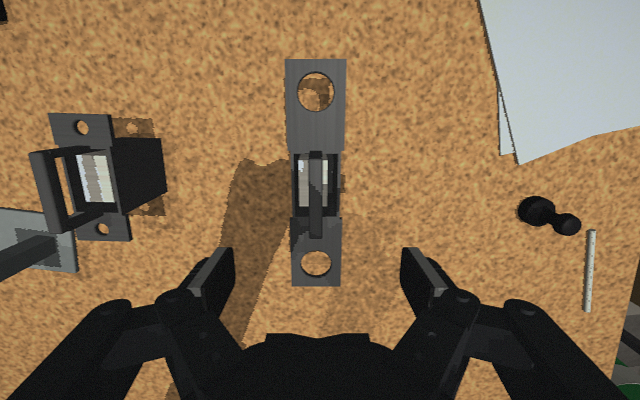

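```bash
python3 -m handwheel '0.14 -0.06 0.8 0 0 0 0;0 0 1 0 0 0 0;0 0 1 0 0 0 0;0 0 1 0 0 0 0;0 0 1 0 0 0 0;0 0 0.7 0 0 0 0.4;0 0 0 0 0 0 0.7;0 0 0 0 0 0 1' 70
python3 -m handwheel '0 0 0 0 0 0 1;0 0 0 0 0 0 1;0 0 0 0 0 0 1;0 0 0 0 0 0 1'
python3 -c "
from h import *
togo((512,-286,305),-96.7)"
```

```text
time: 4.85
ee_pos: [513.5, -286.6, 121.9]
eef_rot: [3.136, -0.183, 0.002]
ft_force: [-0.0, -0.2, 0.4]
opening: 32.3
time: 5.35
ee_pos: [514.0, -287.0, 122.5]
eef_rot: [3.135, -0.183, 0.004]
ft_force: [0.8, -1.2, 4.4]
opening: 10.7
t 5.35 pos [ 513.97 -287.04  122.46] yaw -96.68747126883457 open 10.670226559753567 F [ 0.83 -1.23  4.36]
turn units [ 0.01 -0.02  0.  ] | shift units now [-0.08 -0.03 -9.13] | after turning [-0.1  -0.04 -9.13]
```

```bash
python3 -m handwheel '0 0 -0.4 0 0 0 1;0 0 -0.8 0 0 0 1;0 0 -1 0 0 0 1;0 0 -1 0 0 0 1;0 0 -1 0 0 0 1;0 0 -1 0 0 0 1;0 0 -1 0 0 0 1;0 0 -1 0 0 0 1'
python3 -m handwheel '0 0 -1 0 0 0 1;0 0 -0.7 0 0 0 1;0 0 -0.2 0 0 0 1;0 0 0 0 0 0 1'
python3 - <<'E'
from h import *
togo((475,193.5,305),-14.3); print(sense()["joint_positions"])
im,W,M=shot("side"); cv2.imwrite("pics/s2.png",im["image"])
E
```

```text
time: 6.35
ee_pos: [512.6, -285.8, 266.1]
eef_rot: [-3.136, 0.182, 0.002]
ft_force: [0.9, -0.3, -2.6]
opening: 10.2
time: 6.85
ee_pos: [512.9, -286.2, 303.0]
eef_rot: [-3.136, 0.183, 0.001]
ft_force: [-0.3, 0.4, -3.3]
opening: 10.5
t 6.85 pos [ 512.87 -286.17  302.97] yaw -96.67331743352203 open 10.469903896003798 F [-0.27  0.37 -3.33]
turn units [ -0.01   0.   -11.98] | shift units now [ -4.67 -23.6   -0.09] | after turning [22.77 -7.76 -0.1 ]
[ 0.55  0.37 -0.1   1.26  0.04  1.52 -1.24]
```

View pics/s2.png

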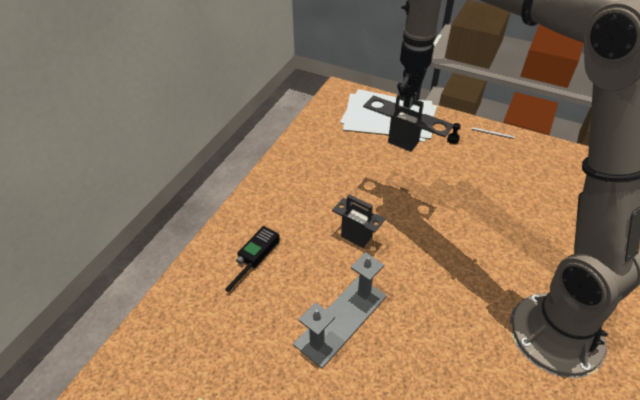

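```bash
python3 -m handwheel '0 0 0 0 0 -0.4 1;0 0 0 0 0 -0.7 1;0 0 0 0 0 -0.86 1;0 0 0 0 0 -0.86 1;0 0 0 0 0 -0.86 1;0 0 0 0 0 -0.86 1;0 0 0 0 0 -0.86 1;0 0 0 0 0 -0.86 1'
python3 -m handwheel '0 0 0 0 0 -0.86 1;0 0 0 0 0 -0.86 1;0 0 0 0 0 -0.86 1;0 0 0 0 0 -0.86 1;0 0 0 0 0 -0.86 1;0 0 0 0 0 -0.86 1;0 0 0 0 0 -0.56 1;0.4 -0.14 0 0 0 0 1'
python3 -m handwheel '0.8 -0.27 0 0 0 0 1;1 -0.34 0 0 0 0 1;1 -0.34 0 0 0 0 1;1 -0.34 0 0 0 0 1;1 -0.34 0 0 0 0 1;1 -0.34 0 0 0 0 1;1 -0.34 0 0 0 0 1;1 -0.34 0 0 0 0 1'
python3 -m handwheel '1 -0.34 0 0 0 0 1;1 -0.34 0 0 0 0 1;1 -0.34 0 0 0 0 1;1 -0.34 0 0 0 0 1;1 -0.34 0 0 0 0 1;1 -0.34 0 0 0 0 1;1 -0.34 0 0 0 0 1;1 -0.34 0 0 0 0 1'
python3 -m handwheel '1 -0.34 0 0 0 0 1;1 -0.34 0 0 0 0 1;1 -0.34 0 0 0 0 1;1 -0.34 0 0 0 0 1;1 -0.34 0 0 0 0 1;0.6 -0.2 0 0 0 0 1;0 0 0 0 0 0 1;0 0 0 0 0 0 1'
cat > m.py <<'E'
from h import *
import sys
togo((475,193.5,305),-14.3)
def rect(nm,p):
    p=p[:,:2].astype(np.float32)
    if len(p)>10: print(nm,len(p),"mean",p.mean(0),cv2.minAreaRect(p))
lo=float(sys.argv[1]); tag=sys.argv[2]
for n in ["wrist","side","scene"]:
    im,W,M=shot(n); cv2.imwrite(f"pics/{n}_{tag}.png",im["image"]); x,y,z=W[...,0],W[...,1],W[...,2]
    for nm,l,h in [("ears",lo-9,lo+5),("heads",124,137),("pins",144,165)]:
        m=(abs(x-474)<100)&(abs(y-193)<170)&(z>l)&(z<h)
        m=cv2.morphologyEx(m.astype(np.uint8),cv2.MORPH_OPEN,np.ones((2,2)))>0
        if nm=="ears": rect(n+nm,W[m])
        else:
            rect(n+nm+"A",W[m&(y<193)]); rect(n+nm+"B",W[m&(y>=193)])
E
python3 m.py 277 a
```

```text
time: 7.9
ee_pos: [512.5, -286.1, 302.1]
eef_rot: [-2.981, -0.985, 0.003]
ft_force: [-1.1, 0.6, -4.0]
opening: 10.6
time: 8.9
ee_pos: [511.5, -278.4, 302.0]
eef_rot: [-2.482, -1.923, 0.002]
ft_force: [0.2, -0.0, -2.3]
opening: 10.7
time: 9.9
ee_pos: [499.4, -112.2, 303.3]
eef_rot: [2.481, 1.927, 0.0]
ft_force: [-0.2, 0.8, -2.3]
opening: 10.8
time: 10.9
ee_pos: [486.0, 56.2, 303.3]
eef_rot: [2.481, 1.927, 0.0]
ft_force: [0.0, -0.1, -2.4]
opening: 10.3
time: 11.9
ee_pos: [477.5, 171.6, 303.2]
eef_rot: [2.481, 1.925, -0.001]
ft_force: [1.0, -0.7, -2.1]
opening: 10.2
t 11.9 pos [477.52 171.58 303.16] yaw -14.399698747386513 open 10.227143944207395 F [ 0.96 -0.71 -2.1 ]
turn units [ 0.    0.01 -0.01] | shift units now [ 1.03 -0.39 -0.09] | after turning [ 1.03 -0.39 -0.09]
wristears 13048 mean [nan nan] ((481.8605041503906, 96.82478332519531), (516.9107055664062, 59.447505950927734), 70.71517944335938)
wristheadsB 1859 mean [501.8  272.61] ((504.1191101074219, 279.87286376953125), (58.103973388671875, 60.11520767211914), 75.5003433227539)
wristpinsB 158 mean [497.68 278.72] ((497.56948852
[... 723 characters left out ...]
329345703), 86.99262237548828)
sceneears 687 mean [nan nan] ((254.0621337890625, 345.681396484375), (362.42303466796875, 657.9767456054688), 64.48979187011719)
sceneheadsA 169 mean [460.04 102.86] ((389.30499267578125, 119.40239715576172), (54.786048889160156, 190.73377990722656), 76.55198669433594)
sceneheadsB 176 mean [486.79 279.3 ] ((407.98291015625, 299.055419921875), (243.46337890625, 242.2918701171875), 77.033203125)
scenepinsA 16 mean [453.03 107.43] ((445.89874267578125, 115.12726593017578), (8.386930465698242, 37.45037078857422), 47.56986999511719)
scenepinsB 20 mean [464.42 294.95] ((380.7952880859375, 306.1570739746094), (225.6944122314453, 253.79771423339844), 77.04789733886719)
```

View pics/wrist_a.png

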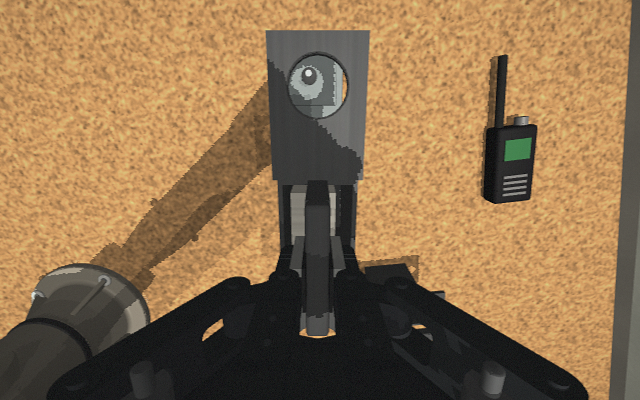

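```bash
cat > e.py <<'E'
from h import *
import sys
lo=float(sys.argv[1])
T=tool(); im,W,M=shot("wrist"); P=(W-T[:3,3])@T[:3,:3]; z=W[...,2]  # tool coords
m=(z>lo-8)&(z<lo+6)&(P[...,0]>40)&(P[...,0]<140)&(abs(P[...,1])<45)
m=cv2.morphologyEx(m.astype(np.uint8),cv2.MORPH_OPEN,np.ones((3,3)))
p=P[m>0]; r=cv2.minAreaRect(p[:,:2].astype(np.float32)); print("ear zmed",np.median(z[m>0]),r,np.percentile(p[:,0],[1,99,100]),np.percentile(p[:,1],[0,1,99,100]))
cs,_=cv2.findContours(m,cv2.RETR_CCOMP,cv2.CHAIN_APPROX_NONE)[-2:]
zt=np.median(z[m>0])
for c in cs:
    if 150<len(c)<230 or True:
        (u,v),rad=cv2.minEnclosingCircle(c)
        if rad<15 or rad>45: continue
        ray=M[:3,:3]@np.array([(u-im["cx"])/im["fx"],(v-im["cy"])/im["fy"],1]); k=(zt-M[2,3])/ray[2]
        q=M[:3,3]+k*ray; print("hole",u,v,rad,"world",q,"tool",(q-T[:3,3])@T[:3,:3])
# tilt: plane fit of ear in tool frame
A=np.c_[p[:,:2],np.ones(len(p))]; print("slope",np.linalg.lstsq(A,p[:,2],rcond=None)[0])
E
python3 e.py 277
```

```text
ear zmed 275.5872334647694 ((78.62638854980469, 0.04522705078125), (56.186546325683594, 77.13997650146484), 89.83768463134766) [ 40.87305519 116.49417151 117.21220671] [-28.14082402 -27.57977718  27.58933519  28.15891795]
hole 317.0555419921875 86.0 32.059112548828125 world [499.39156303 257.76885051 275.58723346] tool [88.88786651 -0.30129598 27.56126556]
slope [ 4.93495573e-03 -1.30411652e-03  2.72224530e+01]
```

```bash
python3 -m handwheel '0.5 -0.2 0 0 0 0 1;0.55 -0.19 0 0 0 0 1;0 0 0.6 0 0 0 1;0 0 1 0 0 0 1;0 0 1 0 0 0 1;0 0 1 0 0 0 1;0 0 1 0 0 0 1;0 0 0.5 0 0 0 1'
python3 -m handwheel '0 0 0 0 0 0 1;0 0 0 0 0 0 1'
python3 e.py 175
python3 - <<'E'
from h import *
togo((475,194,163),-14.3)
for n in ["side","wrist"]:
    im,W,M=shot(n); a=im["image"]
    cv2.imwrite(f"pics/{n}_b.png",cv2.resize(a[200:380,240:440],None,fx=3,fy=3) if n=="side" else a)
E
```

```text
time: 13.1
ee_pos: [473.8, 194.3, 199.3]
eef_rot: [-2.48, -1.927, 0.005]
ft_force: [0.3, -0.4, -2.3]
opening: 11.1
time: 13.35
ee_pos: [475.4, 195.4, 202.0]
eef_rot: [2.48, 1.927, 0.002]
ft_force: [0.2, -0.0, -2.2]
opening: 10.8
ear zmed 174.5096927779597 ((78.61103820800781, 0.08885383605957031), (56.22098922729492, 77.11614227294922), 89.93940734863281) [ 40.84794351 116.47545338 117.16580419] [-28.05889543 -27.56380416  27.54877288  28.22964827]
hole 318.5 85.0 33.109764099121094 world [497.99487779 281.9429499  174.50969278] tool [89.41488969  0.51153622 27.57603355]
slope [ 4.64379883e-03 -2.12861970e-03  2.72366737e+01]
t 13.4 pos [475.47 195.44 202.17] yaw -14.307577673941214 open 10.811083286692051 F [ 0.    0.2  -2.55]
turn units [ 0.01 -0.01 -0.  ] | shift units now [-0.08 -0.01  1.96] | after turning [-0.08 -0.    1.96]
```

View pics/side_b.png

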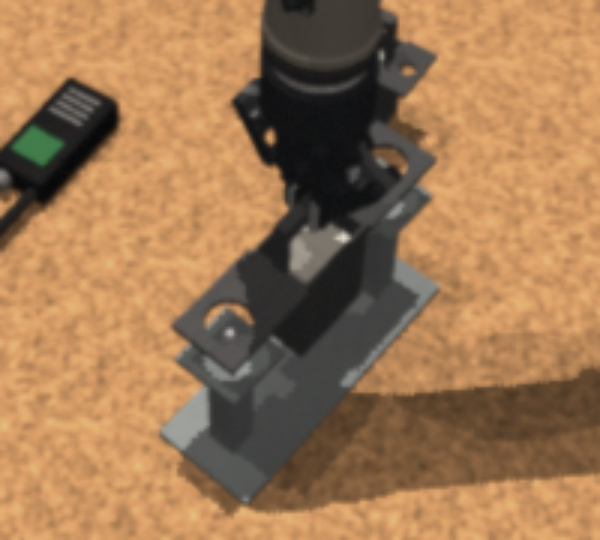

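View pics/wrist_b.png

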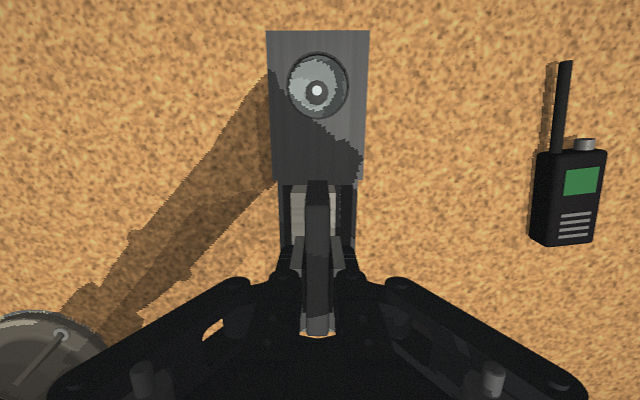

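```bash
python3 -m handwheel '-0.08 0 0.3 0 0 0 1;0 0 0.5 0 0 0 1;0 0 0.5 0 0 0 1;0 0 0.3 0 0 0 1;0 0 0.15 0 0 0 1;0 0 0 0 0 0 1;0 0 0 0 0 0 1'
python3 -c "
from h import *
togo((475,194,163),-14.3)"
```

```text
time: 14.38
ee_pos: [474.7, 193.7, 166.6]
eef_rot: [2.481, 1.927, 0.001]
ft_force: [0.6, -0.5, -2.8]
opening: 10.5
t 14.375 pos [474.71 193.71 166.61] yaw -14.305845265703203 open 10.475353817128683 F [ 0.57 -0.47 -2.75]
turn units [ 0.01 -0.   -0.  ] | shift units now [0.02 0.01 0.18] | after turning [0.02 0.01 0.18]
```

```bash
python3 -m handwheel '0 0 0.1 0 0 0 1;0 0 0.06 0 0 0 1;0 0 0.03 0 0 0 1;0 0 0 0 0 0 1;0 0 0 0 0 0 1'
python3 -c "
from h import *
togo((475,194,163),-14.3)"; python3 e.py 136
```

```text
time: 15.0
ee_pos: [474.7, 193.5, 163.4]
eef_rot: [2.48, 1.927, 0.001]
ft_force: [-2.0, -2.6, 5.5]
opening: 10.7
t 15.0 pos [474.66 193.49 163.37] yaw -14.318132514802617 open 10.684442950818086 F [-2.02 -2.62  5.52]
turn units [ 0.01  0.   -0.  ] | shift units now [0.03 0.01 0.02] | after turning [0.03 0.01 0.02]
ear zmed 135.81690175689576 ((78.6656723022461, -0.06802749633789062), (56.36277389526367, 77.00560760498047), 89.96853637695312) [ 40.97656897 116.33490289 117.17158812] [-28.26458355 -27.55082395  27.35077408  28.09674379]
hole 317.2727355957031 81.30113983154297 16.714797973632812 world [497.09807946 282.03237669 135.81690176] tool [91.34256523 -0.18088699 27.55295815]
slope [1.72142931e-02 7.11436230e-04 2.69660071e+01]
```

```bash
python3 -m handwheel '0 0 0 0 0 0 0.8;0 0 0 0 0 0 0.6;0 0 0 0 0 0 0.3;0 0 0 0 0 0 0;0 0 0 0 0 0 0;0 0 0 0 0 0 0;0 0 0 0 0 0 0;0 0 0 0 0 0 0'
python3 -m handwheel '0 0 -0.3 0 0 0 0;0 0 -0.7 0 0 0 0;0 0 -1 0 0 0 0;0 0 -1 0 0 0 0;0 0 -1 0 0 0 0;0 0 -1 0 0 0 0;0 0 -1 0 0 0 0;-1 0 -1 0 0 0 0'
python3 -m handwheel '-1 0 0 0 0 0 0;-1 0 0 0 0 0 0;-1 0 0 0 0 0 0;-1 0 0 0 0 0 0;-1 0 0 0 0 0 0;0 0 0 0 0 0 0;0 0 0 0 0 0 0'
python3 - <<'E'
from h import *
togo((475,194,163),-14.3)
for n in ["side","wrist"]:
    im,W,M=shot(n); a=im["image"]; x,y,z=W[...,0],W[...,1],W[...,2]
    cv2.imwrite(f"pics/{n}_c.png",cv2.resize(a[180:380,230:450],None,fx=3,fy=3) if n=="side" else a)
    for nm,l,h in [("ears",128,144),("bar",178,192),("pins",147,165)]:
        m=(abs(x-475)<80)&(abs(y-193)<140)&(z>l)&(z<h)&(np.hypot(x-475,y-193)>(70 if nm!="bar" else 0))
        m=cv2.morphologyEx(m.astype(np.uint8),cv2.MORPH_OPEN,np.ones((2,2)))>0
        p=W[m]; print(n,nm,len(p))
        if len(p)>10: print(cv2.minAreaRect(p[:,:2].astype(np.float32)),np.median(p[p[:,1]<193][:,2]),np.median(p[p[:,1]>193][:,2]))
E
```

```text
time: 16.05
ee_pos: [474.4, 193.5, 162.5]
eef_rot: [2.481, 1.927, -0.0]
ft_force: [-0.0, 0.2, 0.0]
opening: 85.4
time: 17.05
ee_pos: [469.3, 175.8, 304.3]
eef_rot: [-2.477, -1.931, -0.004]
ft_force: [0.7, -0.7, -0.1]
opening: 85.2
time: 17.92
ee_pos: [445.0, 78.4, 303.1]
eef_rot: [-2.48, -1.929, -0.002]
ft_force: [0.4, 0.4, 0.0]
opening: 85.2
t 17.925 pos [444.98  78.44 303.14] yaw -14.239746310561976 open 85.20575343243004 F [0.4  0.36 0.04]
turn units [ 0.01 -0.01  0.01] | shift units now [5.96 0.03 7.01] | after turning [5.97 0.03 7.01]
side ears 941
((459.9705810546875, 152.1090850830078), (325.5171203613281, 52.70236587524414), 75.26394653320312) 134.53692929744437 134.61635771188543
side bar 193
((478.62451171875, 178.3117218017578), (98.95005798339844, 29.717575073242188), 76.76072692871094) 184.06048434838812 184.95776903700732
side pins 45
((471.3965759277344, 188.47354125976562), (204.56686401367188, 12.678882598876953), 75.93756103515625) 148.7120076926845 150.94437476165297
wrist ears 2184
((452.9793701171875, 80.48616027832031), (87.10877227783203, 78.75928497314453), 68.1881332397461) 135.64573997548038 nan
wrist bar 1325
((476.8005065917969, 198.451171875), (85.08019256591797, 11.483287811279297), 74.34408569335938) 186.76211526274358 186.73802868695432
wrist pins 99
((452.3526916503906, 104.11924743652344), (14.317159652709961, 10.788642883300781), 78.66848754882812) 153.46656948284289 nan
  return _methods._mean(a, axis=axis, dtype=dtype,
  ret = ret.dtype.type(ret / rcount)
```

View pics/side_c.png

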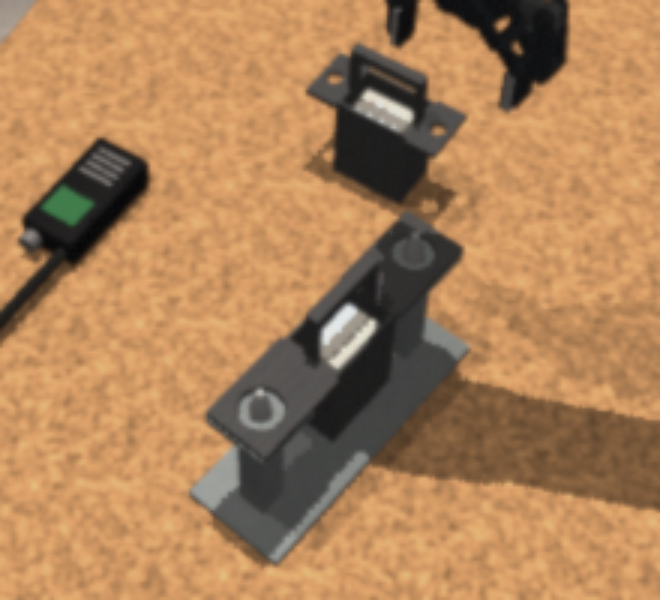

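View pics/wrist_c.png

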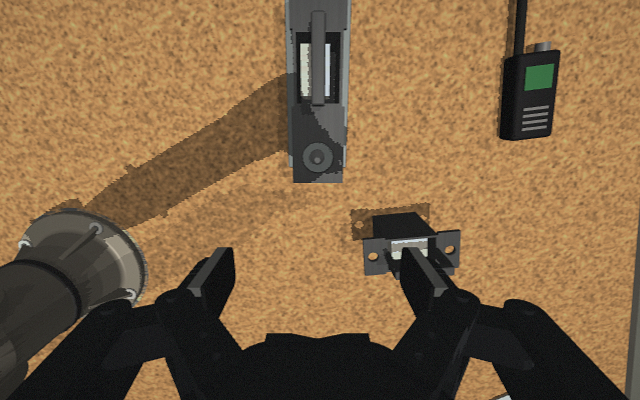

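Pictures 7 and 8 show both pins up through the ear holes (side crop 262,408 and 413,250), with the ears flat on the heads. The short caddy and radio are undisturbed, and the gripper is clear.

```bash
python3 -c "
from workcell import *
print(hand_in())"
```

```text
the job is handed in; nothing more can be done
None
```

The long-eared caddy is hanging on the two-post stand and the gripper has let go of it. I handed the job in at about 18 s of robot time, well inside the 42 s limit.

- **Moves:** I gripped the caddy by its handle bar and lifted it over the short-eared caddy. I then turned it about 82° to line up with the posts and lowered it onto the pins until light contact (about 5 N).
- **Final position:** The last images show both pins up through the ear holes. Both ear tops measured level, at 134.5 and 134.6 mm in the side view and 135.6 mm (near ear only) in the wrist view, against 136 mm expected. The bar top was at about 187 mm in the wrist view, as expected.
- **Bystanders:** The short-eared caddy and the radio look untouched in the final images; I did not re-measure their positions.
- **Disagreements:** The side camera put the bar top 2–3 mm low, at 184–185 mm, and its outline rectangles after release were contaminated by background, so I ignored those. While the caddy was coming down, the cameras' pin positions differed by up to 7 mm, so I used their average. The pins went in without catching.

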